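# Push the spent filter cartridge into the waste tub

### The job

The spent aquarium filter cartridge, the one with the brown panel, lies on the brown shelf beside a fresh one with a white panel and a fish-food jar. It is dripping, so do not lift it: push it along the shelf and over the front edge so that it drops into the green waste tub below. Leave the fresh cartridge and the jar standing where they are.

Things in the scene. Friction and masses are not known exactly. Their poses are not given: they have to be found in the camera images.
- spent: Spent filter cartridge: 80 x 60 x 25 mm flat rectangular cartridge with a dark grey-black plastic frame, lying flat on the shelf; on its top face a brown panel behind five thin dark bars. Loose, about 90 g, rigid. Origin: centre of its underside; x along its 80 mm length (roughly away from the robot, within 20 degrees), y along its 60 mm width, z up. Tips over the edge once its middle is past it.
- fresh: The fresh filter cartridge, a bystander: 80 x 60 x 25 mm flat rectangular cartridge with a dark grey-black plastic frame, lying flat on the shelf; on its top face a white panel behind five thin dark bars. Loose, about 80 g, rigid. Origin: centre of its underside; x along its 80 mm length (roughly away from the robot, within 20 degrees), y along its 60 mm width, z up.
- jar: Fish-food jar, a bystander: dark green round jar with a blue lid, 60 mm across, 75 mm tall, standing loose, about 120 g. Origin: centre of its underside, z up. It and the two cartridges stand on the shelf in a row along y, in any order, at least 100 mm apart centre to centre, all opposite the tub: straight ahead (+x) of each is the tub's mouth.
- tub: Green open-topped waste tub, fixed, below the shelf's front edge: outside 280 (x) x 480 (y) x 120 mm tall, walls 5 mm. Origin: centre of its underside, 170 mm below the shelf surface (z = 0); rim 50 mm below it; axes as the world's. The shelf edge runs along y at x = 0.64, 110 mm nearer the robot than the tub's centre; the near wall is tucked 30 mm under the shelf, so there is no gap.
Mind the look-alikes: they are no part of the job. Leave any blue or yellow look-alike of the spent alone.

How it is judged (in metres and radians):
At the end, for the whole second after the job is handed in: The spent cartridge lies at rest inside the waste tub, its origin within the tub's walls and at least 30 mm below the rim; the fresh cartridge and the jar are within 20 mm of where they started and upright within 10 degrees (x of spent in the frame of tub between -0.14 and 0.14 m and y of spent in the frame of tub between -0.24 and 0.24 m and z of spent in the frame of tub between -0.005 and 0.09 m and linear speed of spent below 0.03 m/s and distance of each of fresh, jar from where it was at the start of the episode below 0.02 m and angle between each of fresh, jar's own z axis and vertical below 0.17 rad); the robot touches nothing.
It fails at once if the spent cartridge is lifted more than 30 mm off the shelf (height (world z) of spent above 0.03 m).
It fails at once if the fresh cartridge is moved more than 20 mm (distance of fresh from where it was at the start of the episode above 0.02 m).
It fails at once if the jar is moved more than 20 mm or tipped over 10 degrees (distance of jar from where it was at the start of the episode above 0.02 m or angle between jar's own z axis and vertical above 0.17 rad).
It also fails if it takes over 32 s, if anything falls off the work surface, if the arm or the gripper's body presses on something with over 40 N, if the wrist force passes 120 N, or if a joint passes its speed limit or range.

### The arm

A 6-joint arm with a two-finger parallel gripper is mounted at the origin on the work surface. World frame = base frame: x ahead of the robot, y to its left, z up, the work surface at z = 0. Lengths are in mm, angles in degrees, forces in N, time in s.
With the tool pointing down it reaches from about 300 to 825 mm from the base axis. Payload 5.4 kg.
Tool frame: the origin (TCP) lies where the fingers leave the gripper's body, on its centre line; the fingertips stand 88 mm ahead of it and the grasp point (between the pads) lies 69 mm ahead of it (r.tcp_to_grasp is the z of the grasp point in the tool frame, in mm); z points along the fingers, y is the line along which they close (so a half turn about z gives the same grasp; the last joint's range is limited). The gripper opens to 92 mm and grips with 3 to 60 N. Pads are 20 mm wide; open, the fingers measure 128 mm over their backs; the gripper's body (75 mm by 189 mm) begins 69 mm behind the grasp point.
Start: joints at [-81.308, 9.076, 91.501, -0, 79.423, -12.038], TCP at [203.502, -537.767, 302.701] pointing down, gripper open.
Joint ranges: [-166.64, 166.64], [-54.1, 131.32], [10.49, 154.53], [-73.88, 253.88], [9.74, 151.15], [-171.62, 171.62]. Speed limits (degrees/s): [147.25, 147.25, 180, 180, 180, 180].

### API

Orientations are given as a 3x3 rotation matrix whose columns are the frame's x, y, z axes.
In Python, from bench import r, read_camera, calibration gives the robot as it stands.
- The arm moves only by the tool arm_command, never from a script. Its argument "commands" is a list of rows, each a list of 7 numbers: the shift along the tool's x, y, z in cm, then the turn, a rotation vector about the tool's x, y, z in degrees, then the closure, from 0 (fully open) to 1 (shut). A call has 1 to 20 rows; each row shifts and turns the commanded pose from where the row before left it, along the tool's axes as they then stand; what a row does not reach is not made up. A row lasts 1/8 s, in which the tool goes at most 62.5 mm and 10.7 degrees, less where a joint would pass 70% of its speed; a pose out of reach is approached as far as the arm can. A call is refused whole if a number of a shift passes 6.25 or a number of a turn 10.7, either way. A call with a gripper value outside its range is refused whole. The fingers move at their own pace and stop on an object; "grip_force" is the grip in N (left out, the last holds). Time passes only in rows, so rows that do not move let the fingers close. It gives the time, the measured TCP pose, the force, the opening and the grip force at its end, in the units of the state.
- r.observe(): the state, without advancing time (a new reading comes with each control period).
- read_camera(name): name is "side" or "top"; returns the picture (420x560x3 uint8, red, green, blue); there is no depth.
- calibration(name): a dict with "fx", "fy", "cx", "cy" (pixels), "rvec" (rotation vector, rad) and "tvec" (3), from world to camera coordinates, as OpenCV has them. Camera axes: x right, y down, z forward; pixel columns grow to the right and rows downward; lengths in mm; the calibration is good to about 2 mm. A picture is of the moment at which its call begins. calibration takes no time and is no camera call.
- r.finish_job(): hands the job in; it is judged then, once.
The state is a dict: "time_s": time; "joint_pos": joint angles; "joint_velocities": joint speeds; "effort": joint torques, N m; "tool_pos": TCP position; "tool_rot": TCP orientation; "force": force on the tool from outside, world axes, zero at the start; "torque": the same for the moment, N m; "finger_gap": finger opening in mm; "gripper_force": force on a finger pad.
Only numpy, scipy, OpenCV 4.12 (cv2) and the standard library are available. Lean on these libraries where they do the work, as an engineer would, in place of code of your own. Each camera call takes 0.05 s, during which the arm holds its last target. There are 200 camera calls.

## Working session

There is one attempt and no reset: what is moved stays moved. The work goes in short steps, Python scripts to look and compute and a tool call to move; the robot and the scene stay as the last step left them, time stands still between calls to the robot, and variables do not carry over. Pictures are saved under pics/ and viewed, at most 10 in all, crops included, and the job is handed in when it is done.

Besides the shell and the picture viewer there is one more tool, called after "Emit:" as name(argument=value, ...), one argument or row to a line, values as JSON. arm_command: Moves the arm, as the interface text tells. Its arguments: {"type":"object","properties":{"commands":{"type":"array"},"grip_force":{"type":"number"}},"required":["commands"]}

```bash
mkdir -p pics; cat > h.py <<'E'
from bench import r, read_camera, calibration
import numpy as np, cv2
def px2w(name,u,v,z):
    c=calibration(name);R=cv2.Rodrigues(np.array(c["rvec"],float))[0];t=np.array(c["tvec"],float).ravel()
    d=R.T@np.array([(u-c["cx"])/c["fx"],(v-c["cy"])/c["fy"],1]);o=-R.T@t
    return (o+d*(z-o[2])/d[2]).round(1)
def save(name,f): 
    im=read_camera(name);cv2.imwrite('pics/'+f,im[:,:,::-1]);return im
E
python3 - <<'E'
from h import *
save("top","t0.png");save("side","s0.png")
s=r.observe();print(s["time_s"],s["tool_pos"],np.round(s["tool_rot"],3))
E
```

```text
0.1 [ 203.43021123 -537.3843429   301.84814919] [[ 0.935  0.354 -0.   ]
 [ 0.354 -0.935  0.002]
 [ 0.    -0.002 -1.   ]]
```

View pics/t0.png

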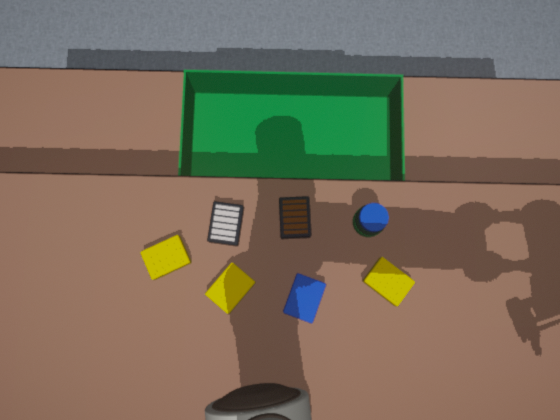

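View pics/s0.png

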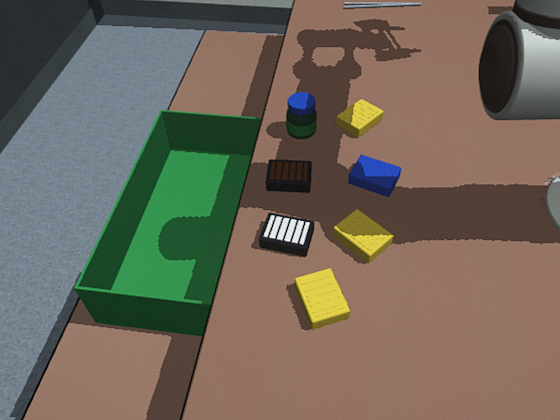

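The top view shows the brown-panel cartridge at (295,217), the white one at (226,223) and the jar at (373,218). The look-alikes are yellow at (165,257), (230,288) and (390,281), and blue at (305,298). By the description I choose (295,217), and I'll check it in a close crop.

```bash
python3 - <<'E'
from h import *
im=cv2.imread('pics/t0.png')[170:330,200:420];cv2.imwrite('pics/c0.png',cv2.resize(im,None,fx=3.6,fy=3.6,interpolation=cv2.INTER_CUBIC))
for n,u,v,z in [("spent",295,217,25),("fresh",226,223,25),("jar",374,217,75),("blue",305,298,25),("ye",230,288,25),("ye",390,281,25),("edge",300,180,0)]: print(n,px2w("top",u,v,z))
for n,u,v in [("spent",290,171),("fresh",288,229)]: print(n,px2w("side",u,v,25))
E
```

```text
spent [559.2 -10.6  25. ]
fresh [544.7 121.9  25. ]
jar [ 554.7 -153.3   75. ]
blue [405.5 -31.9  25. ]
ye [421.3 109.7  25. ]
ye [ 440.5 -192.4   25. ]
edge [638.1 -20.1   0. ]
spent [555.1  -7.9  25. ]
fresh [540.4 124.7  25. ]
```

View pics/c0.png

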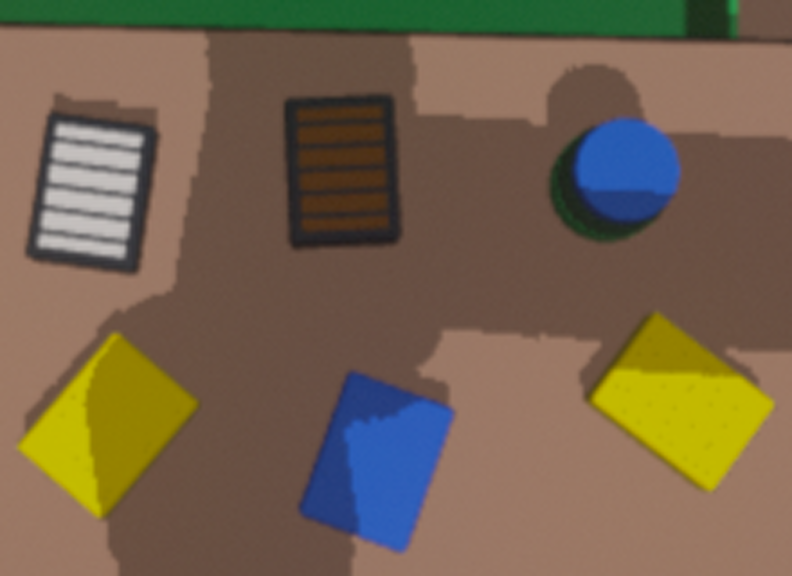

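The crop confirms a brown panel behind dark bars. The centre is about (557,-10), yaw is about 4°, and the rear face is at x≈518. The blue look-alike's front corner is at x≈453. I'll go above x≈485, y≈-10 with the fingers partly open, which gives a wide pusher.

Emit:
arm_command(
  commands=[
    [0,0,0,0,0,10.35,0.62],
    [0,0,0,0,0,10.35,0.62],
    [2.35,-4.4,0,0,0,0,0.62],
    [2.35,-4.4,0,0,0,0,0.62],
    [2.35,-4.4,0,0,0,0,0.62],
    [2.35,-4.4,0,0,0,0,0.62],
    [2.35,-4.4,0,0,0,0,0.62],
    [2.35,-4.4,0,0,0,0,0.62],
    [2.35,-4.4,0,0,0,0,0.62],
    [2.35,-4.4,0,0,0,0,0.62],
    [2.35,-4.4,0,0,0,0,0.62],
    [2.35,-4.4,0,0,0,0,0.62],
    [2.35,-4.4,0,0,0,0,0.62],
    [2.35,-4.4,0,0,0,0,0.62],
    [0,0,0,0,0,0,0.62],
    [0,0,0,0,0,0,0.62],
  ],
)

```text
time_s: 2.1
tool_pos: [484.9, -9.8, 302.3]
tool_rot: [[1.0, 0.001, -0.001], [0.001, -1.0, -0.0], [-0.001, 0.0, -1.0]]
force: [-0.3, -0.1, 0.6]
finger_gap: 34.9
gripper_force: 0.0
```

Down to TCP z≈140 (tips at about 52 mm, above the cartridges), then a look from close by.

Emit:
arm_command(
  commands=[
    [0,0,4,0,0,0,0.62],
    [0,0,4,0,0,0,0.62],
    [0,0,4,0,0,0,0.62],
    [0,0,4,0,0,0,0.62],
    [0,0,0,0,0,0,0.62],
    [0,0,0,0,0,0,0.62],
  ],
)

```text
time_s: 2.85
tool_pos: [486.0, -10.6, 144.2]
tool_rot: [[1.0, -0.001, 0.002], [-0.001, -1.0, -0.001], [0.002, 0.001, -1.0]]
force: [0.1, 0.4, 0.1]
finger_gap: 35.1
gripper_force: 0.0
```

```bash
python3 - <<'E'
from h import *
im=save("side","s1.png")[80:280,220:440,::-1];cv2.imwrite('pics/s1c.png',cv2.resize(im,None,fx=3,fy=3))
print(r.observe()["tool_pos"])
E
```

```text
[486.43463884 -10.50103632 144.75886225]
```

View pics/s1c.png

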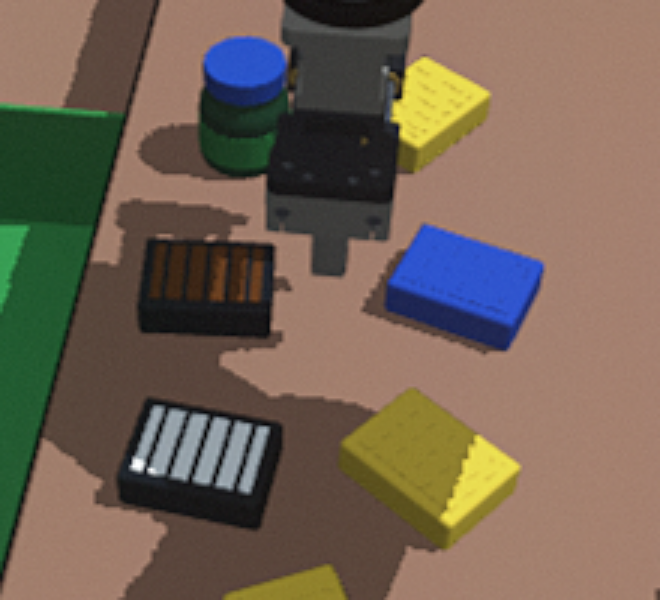

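The fingers (crop tip at (328,270)) hang in the gap between the spent cartridge's rear at (272,290) and the blue piece at (390,280). I'll descend so the tips are at about 11 mm, then push along +x.

Emit:
arm_command(
  commands=[
    [0,0,2.5,0,0,0,0.62],
    [0,0,1.9,0,0,0,0.62],
    [0,0,0,0,0,0,0.62],
    [1,0,0,0,0,0,0.62],
    [1,0,0,0,0,0,0.62],
    [1,0,0,0,0,0,0.62],
    [1,0,0,0,0,0,0.62],
    [1,0,0,0,0,0,0.62],
    [1,0,0,0,0,0,0.62],
    [1,0,0,0,0,0,0.62],
    [0,0,0,0,0,0,0.62],
  ],
)

```text
time_s: 4.28
tool_pos: [556.2, -9.7, 98.9]
tool_rot: [[1.0, 0.001, 0.001], [0.001, -1.0, -0.0], [0.001, 0.0, -1.0]]
force: [0.1, 0.3, -0.8]
finger_gap: 35.4
gripper_force: 0.0
```

```bash
python3 - <<'E'
from h import *
im=save("side","s2.png")[80:280,220:440,::-1];cv2.imwrite('pics/s2c.png',cv2.resize(im,None,fx=3,fy=3))
E
```

```text
(no output)
```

View pics/s2c.png

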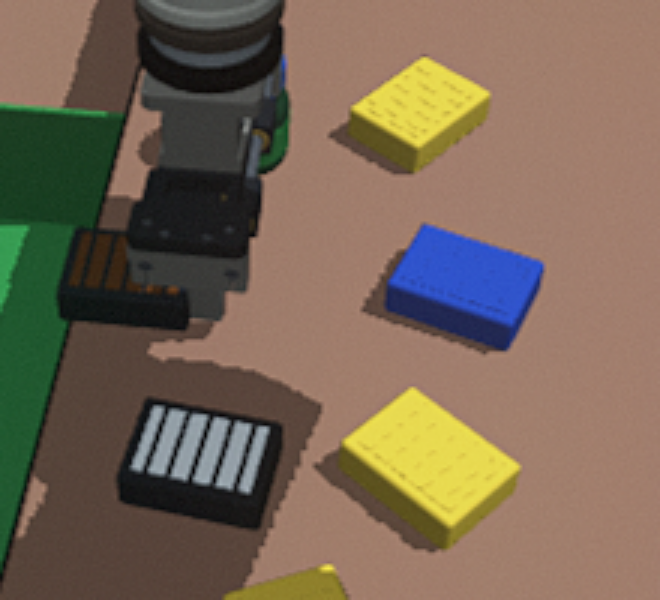

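The cartridge slides straight: its front is at the edge (crop x≈65), and the fingers sit flush at its rear (190,300). I'll push on over the edge and back off.

Emit:
arm_command(
  commands=[
    [1.2,0,0,0,0,0,0.62],
    [1.2,0,0,0,0,0,0.62],
    [1.2,0,0,0,0,0,0.62],
    [1.2,0,0,0,0,0,0.62],
    [1.2,0,0,0,0,0,0.62],
    [1.2,0,0,0,0,0,0.62],
    [1.2,0,0,0,0,0,0.62],
    [1.2,0,0,0,0,0,0.62],
    [0,0,0,0,0,0,0.62],
    [-2,0,0,0,0,0,0.62],
    [-2,0,0,0,0,0,0.62],
    [0,0,-4,0,0,0,0.62],
    [0,0,-4,0,0,0,0.62],
    [0,0,-4,0,0,0,0.62],
    [-4,0,-4,0,0,0,0.62],
    [-5,0,-2,0,0,0,0.62],
    [-5,0,0,0,0,0,0.62],
    [-5,0,0,0,0,0,0.62],
    [0,0,0,0,0,0,0.62],
    [0,0,0,0,0,0,0.62],
  ],
)

```text
time_s: 6.82
tool_pos: [421.7, -9.8, 279.2]
tool_rot: [[1.0, 0.0, 0.002], [0.0, -1.0, -0.0], [0.002, 0.0, -1.0]]
force: [-0.1, 0.2, 0.6]
finger_gap: 34.9
gripper_force: 0.0
```

```bash
python3 - <<'E'
from h import *
save("side","s3.png");save("top","t3.png")
E
```

```text
(no output)
```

View pics/s3.png

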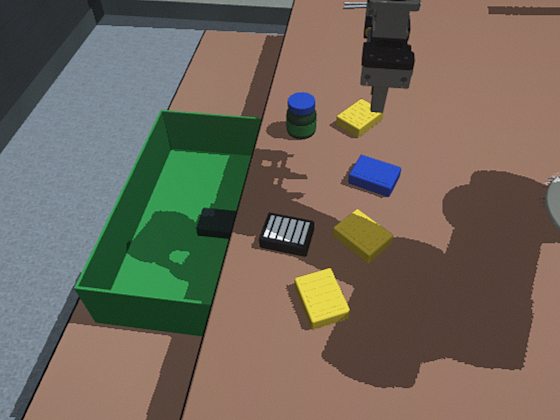

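View pics/t3.png

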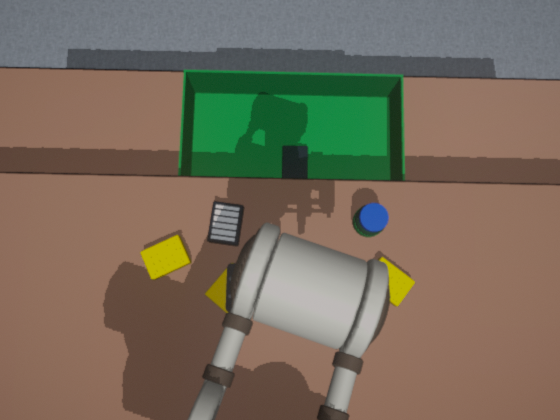

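The spent cartridge is in the tub (side (215,222), top (295,160)), partly hidden by the shelf. The fresh cartridge is still at (226,223) and the jar at (373,218). I'll check the cartridge's height and then hand in.

```bash
python3 - <<'E'
from h import *
for z in (-165,-140,-110,-80):
    print(z,px2w("top",283,145,z),px2w("top",307,145,z),px2w("side",202,209,z),px2w("side",198,234,z))
E
```

```text
-165 [ 760.4   15.4 -165. ] [ 761.7  -41.8 -165. ] [ 757.7  -54.8 -165. ] [ 748.9   14.  -165. ]
-140 [ 752.7   15.4 -140. ] [ 754.   -40.5 -140. ] [ 748.9  -34.3 -140. ] [ 740.3   32.4 -140. ]
-110 [ 743.6   15.4 -110. ] [ 744.8  -38.9 -110. ] [ 738.3   -9.7 -110. ] [ 730.1   54.5 -110. ]
-80 [734.4  15.4 -80. ] [735.6 -37.4 -80. ] [727.8  14.8 -80. ] [719.8  76.6 -80. ]
```

```bash
python3 - <<'E'
from h import *
a=cv2.imread('pics/s3.png')[190:260,180:260];b=cv2.imread('pics/t3.png')[130:200,255:335]
f=lambda i:cv2.convertScaleAbs(cv2.resize(i,(400,350),interpolation=cv2.INTER_CUBIC),alpha=2)
cv2.imwrite('pics/c3.png',np.hstack([f(a),f(b)]))
E
```

```text
(no output)
```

View pics/c3.png

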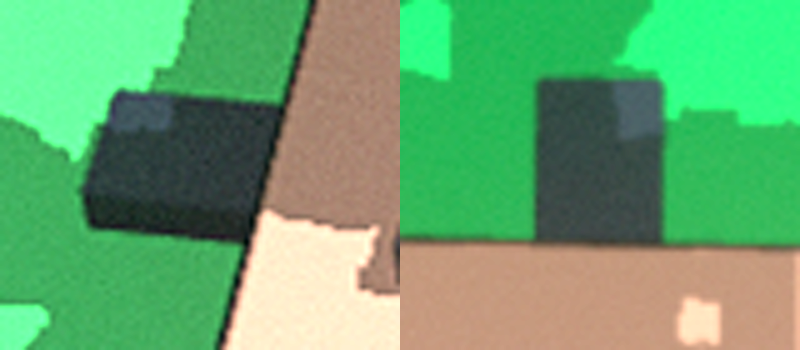

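The cartridge lies flat, upside down, on the tub floor. Its top is at z≈-140, its far edge at x≈752 and y≈-12, inside the limits. The robot is clear.

```bash
python3 -c "
from bench import r
print(r.finish_job())"
```

```text
the job is handed in; nothing more can be done
None
```

I pushed the spent cartridge over the shelf edge without lifting it; it lies flat (upside down) in the waste tub, the fresh cartridge and jar look unmoved in the camera views, and the job is handed in at about 7 s (no verdict was returned).

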